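# Switch off the bench sockets, all but the charger's

## Robot

A 7-joint arm with a two-finger parallel gripper is mounted at the origin on the work surface. World frame = base frame: x ahead of the robot, y to its left, z up, the work surface at z = 0. Lengths are in m, angles in rad, forces in N, time in s.
With the tool pointing down it reaches from about 0.4 to 0.85 m from the base axis. Payload 4.4 kg.
Tool frame: the origin (TCP) lies between the finger pads, 19 mm behind the fingertips; this is the grasp point; z points along the fingers, y is the line along which they close (so a half turn about z gives the same grasp; the last joint's range is limited). The gripper opens to 94 mm and grips with 3 to 60 N. Pads are 16 mm wide; open, the fingers measure 119 mm over their backs; the gripper's body (75 mm by 177 mm) begins 78 mm behind the grasp point.
Start: joints at [1.182, 0.628, 0.038, 1.517, -0.027, 0.996, -0.02], TCP at [0.206, -0.616, 0.224] pointing down, gripper open.
Joint ranges: [-3.06, 3.06], [-0.37, 2.12], [-1.25, 1.32], [0.18, 2.47], [-1.1, 4.24], [0.23, 1.98], [-2.94, 2.94]. Speed limits (rad/s): [2.57, 2.57, 3.14, 3.14, 3.14, 3.14, 3.14].

## Interface

Orientations are given as [roll, pitch, yaw] about the fixed x, y, z axes, in that order (R = Rz(yaw) Ry(pitch) Rx(roll)).
In Python, from bench import bot gives the robot as it stands. The module is installed in compiled form; this text tells all that it offers.
- The arm moves only by the shell command python3 -m creep 'ROWS' [OPENING]. ROWS is a JSON object of lists of equal length, an entry for each row: "delta_pos": the shift along the tool's x, y, z in units of 60 mm (1.0 is 60 mm), a list of three; "spin": the turn about the tool's z in units of 6 degrees (1.0 is 6 degrees). A call has 1 to 20 rows; each row shifts and turns the commanded pose from where the row before left it, along the tool's axes as they then stand; what a row does not reach is not made up. A row lasts 1/8 s, in which the tool goes at most 62.5 mm and 10.7 degrees, less where a joint would pass 70% of its speed; a pose out of reach is approached as far as the arm can. A call is refused whole if a number of a shift passes 1 or a number of a turn 1, either way. A call with a gripper value outside its range is refused whole. OPENING is the finger opening in mm, from 0 to 94, set as the call begins (- or left out, the last holds). The fingers move at their own pace and stop on an object; the grip force is fixed at half the most. Time passes only in rows, so rows that do not move let the fingers close. It gives the time, the measured TCP pose, the force, the opening and the grip force at its end, in the units of the state.
- bot.state(): the state, without advancing time (a new reading comes with each control period).
- bot.camera(name): name is "scene" or "top" or "wrist"; returns the picture (480x640x3 uint8, blue, green, red); there is no depth.
- bot.camera_params(name): a dict with "fx", "fy", "cx", "cy" (pixels), "pose" (4x4, takes a point from camera to world coordinates); the wrist camera has in their place "mount" (4x4, takes a point from camera to tool coordinates, whose origin is the TCP and whose axes are the flange's). Camera axes: x right, y down, z forward; pixel columns grow to the right and rows downward; lengths in m; the calibration is good to about 2 mm. A picture is of the moment at which its call begins: read the wrist's pose just before it. camera_params takes no time and is no camera call.
- bot.sign_off(): hands the job in; it is judged then, once.
The state is a dict: "t": time; "qpos": joint angles; "dq": joint speeds; "tau": joint torques, N m; "eef_pos": TCP position; "eef_rot": TCP orientation; "ft_force": force on the tool from outside, world axes, zero at the start; "ft_torque": the same for the moment, N m; "finger_gap": opening from 0.0 (shut) to 1.0 (fully open); "grasp_force": force on a finger pad.
Only numpy, scipy, OpenCV 4.12 (cv2) and the standard library are available. Lean on these libraries where they do the work, as an engineer would, in place of code of your own. Each camera call takes 0.05 s, during which the arm holds its last target. There are 200 camera calls.

## Task

Shut the bench down for the night: run a fingertip lightly along the row of rocker switches on the socket unit and tip every one to off (right-hand half down), except the switch in front of the battery charger, which must stay on the whole time, so pass over that one without tipping it. Do it in one pass, keeping the fingertip down close over the row until the last switch is off. Leave the plugged-in devices seated and the other things on the bench where they are.

Things in the scene. Friction and masses are not known exactly. Their poses are not given: they have to be found in the camera images.
- unit: Grey five-gang socket unit fixed to the bench: 410 mm long over its lugs (y), 116 mm wide (x), flat top 45 mm up. Origin: middle of its underside. At yaw 0 its +y end is at the robot's left. Rockers in a row at x = -34 mm (robot side), y = 128, 64, 0, -64, -128 mm: switch1 to switch5, left to right. Behind each, at x = +27 mm, is the socket it feeds, a round well.
- switch1 (a joint): Switch 1, leftmost. White dished rocker, 36 mm along the row (unit y), 26 mm wide, tipping about its middle cross line. -0.26 rad = ON: left half (unit +y) level and down, right half slopes up, its right end 9 mm higher. +0.26 = OFF: right half level and down, left half slopes up. All start ON.
- switch2 (a joint): Switch 2, 2nd from left, like switch1: -0.26 ON, +0.26 OFF. Each snaps over past its middle (0) by itself and stays at either end; tipping takes about 2 to 3 N on the raised half. Pressed harder once it is down, the whole switch gives 1 mm per 6 N on its spring clips, up to 5 mm, and comes back.
- switch3 (a joint): Switch 3, 3rd from left, like switch1: -0.26 ON, +0.26 OFF. A fingertip moving along the row from left to right at the height of the level half (up to 3 mm over it) tips it OFF; best is 1 to 2 mm over. Lower, it wedges in the dish; a flat tip wider than 12 mm along the row binds less if leaned about 20 degrees along the row.
- switch4 (a joint): Switch 4, 4th from left, like switch1: -0.26 ON, +0.26 OFF. Only the rocker moves; its black bezel is 2 mm high, nothing else stands up between the switches. The devices' front faces are 39 mm behind the row's centre line.
- switch5 (a joint): Switch 5, rightmost, like switch1: -0.26 ON, +0.26 OFF.
- switch1_mid (a point): Fixed point at the middle of switch 1's dished top, on its tipping line: the height of whichever half is level and down, 50 mm above the bench, 5 mm above the unit's top. Axes as the unit's.
- switch2_mid (a point): Fixed point at the middle of switch 2's dished top, on its tipping line: the height of whichever half is level and down, 50 mm above the bench, 5 mm above the unit's top. Axes as the unit's.
- switch3_mid (a point): Fixed point at the middle of switch 3's dished top, on its tipping line: the height of whichever half is level and down, 50 mm above the bench, 5 mm above the unit's top. Axes as the unit's.
- switch4_mid (a point): Fixed point at the middle of switch 4's dished top, on its tipping line: the height of whichever half is level and down, 50 mm above the bench, 5 mm above the unit's top. Axes as the unit's.
- switch5_mid (a point): Fixed point at the middle of switch 5's dished top, on its tipping line: the height of whichever half is level and down, 50 mm above the bench, 5 mm above the unit's top. Axes as the unit's.
- charger: Battery charger: grey block 44 x 58 mm, with two pen-size battery cells lying side by side in an open bay on top, 43 mm high in all. Loose, its 36 mm round plug 13 mm deep in a socket. Origin: middle of its seating face, on the unit's top over the socket. It is in the 2nd, 3rd or 5th socket from the left; the switch straight in front of it (61 mm along unit -x) feeds it.
- timer: Plug-in timer: grey square block 44 x 50 mm with a round white dial on top, 41 mm high. Loose, its 36 mm round plug 13 mm deep in a socket. Origin: middle of its seating face, on the unit's top over the socket.
- adapter: Plug-in power adapter: plain grey block 44 x 46 x 50 mm high with two small black ports on top. Loose, its 36 mm round plug 13 mm deep in a socket. Origin: middle of its seating face, on the unit's top over the socket.
- jar: Loose clear jar of hardware with a red lid, 68 mm across, 78 mm high, behind the unit. Origin: centre of its underside.
- screwdriver: Loose screwdriver lying on the bench off the unit's left end. Origin: under its middle; its tip points along its +x.
- bin: Loose open blue parts bin, 110 x 75 x 40 mm high, behind the unit. Origin: centre of its underside.
There are look-alikes about, which are no part of the job. What is shaped like the charger but green or yellow is not meant.

How it is judged:
At the end, for the whole second after the job is handed in: The four switches not in front of the charger are off (joint above +0.2 rad), the charger's own is on (below -0.2 rad), the plugged-in devices are within 8 mm and the other loose things within 20 mm of where they started (((horizontal distance between charger and switch1_mid below 0.07 m and value of joint switch1 below -0.2 rad) or (horizontal distance between charger and switch1_mid above 0.07 m and value of joint switch1 above 0.2 rad)) and ((horizontal distance between charger and switch2_mid below 0.07 m and value of joint switch2 below -0.2 rad) or (horizontal distance between charger and switch2_mid above 0.07 m and value of joint switch2 above 0.2 rad)) and ((horizontal distance between charger and switch3_mid below 0.07 m and value of joint switch3 below -0.2 rad) or (horizontal distance between charger and switch3_mid above 0.07 m and value of joint switch3 above 0.2 rad)) and ((horizontal distance between charger and switch4_mid below 0.07 m and value of joint switch4 below -0.2 rad) or (horizontal distance between charger and switch4_mid above 0.07 m and value of joint switch4 above 0.2 rad)) and ((horizontal distance between charger and switch5_mid below 0.07 m and value of joint switch5 below -0.2 rad) or (horizontal distance between charger and switch5_mid above 0.07 m and value of joint switch5 above 0.2 rad)) and not (distance of charger from where it was at the start of the episode above 0.008 m) and not (distance of timer from where it was at the start of the episode above 0.008 m) and not (distance of adapter from where it was at the start of the episode above 0.008 m) and not (distance of jar from where it was at the start of the episode above 0.02 m) and not (distance of screwdriver from where it was at the start of the episode above 0.02 m) and not (distance of bin from where it was at the start of the episode above 0.02 m)); the robot touches nothing.
It fails at once if the charger's switch is tipped from on, even for a moment (joint above -0.05 rad) ((horizontal distance between charger and switch1_mid below 0.07 m and value of joint switch1 above -0.05 rad) or (horizontal distance between charger and switch2_mid below 0.07 m and value of joint switch2 above -0.05 rad) or (horizontal distance between charger and switch3_mid below 0.07 m and value of joint switch3 above -0.05 rad) or (horizontal distance between charger and switch4_mid below 0.07 m and value of joint switch4 above -0.05 rad) or (horizontal distance between charger and switch5_mid below 0.07 m and value of joint switch5 above -0.05 rad)).
It fails at once if with some switches off and others still to do, the finger leaves the row: TCP more than 130 mm above the bench (80 mm above the switches), or more than 90 mm to either side of the row's line (value of joint any of switch1, switch2, switch3, switch4, switch5 above 0.2 rad and ((horizontal distance between charger and switch1_mid above 0.07 m and value of joint switch1 below 0.2 rad) or (horizontal distance between charger and switch2_mid above 0.07 m and value of joint switch2 below 0.2 rad) or (horizontal distance between charger and switch3_mid above 0.07 m and value of joint switch3 below 0.2 rad) or (horizontal distance between charger and switch4_mid above 0.07 m and value of joint switch4 below 0.2 rad) or (horizontal distance between charger and switch5_mid above 0.07 m and value of joint switch5 below 0.2 rad)) and (z of the grasp point in the frame of unit above 0.13 m or x of the grasp point in the frame of unit above 0.056 m or x of the grasp point in the frame of unit below -0.124 m)).
It fails at once if the unit or a switch is pressed with more than 30 N (contact force between any of the fingers, the arm and unit above 30 N).
It fails at once if a plugged-in device is pulled, lifted or knocked more than 8 mm (distance of any of charger, timer, adapter from where it was at the start of the episode above 0.008 m).
It fails at once if the jar, the bin or the screwdriver is lifted or moved more than 20 mm (distance of any of jar, screwdriver, bin from where it was at the start of the episode above 0.02 m).
It also fails if it takes over 42 s, if anything falls off the work surface, if the arm or the gripper's body presses on something with over 40 N, if the wrist force passes 120 N, or if a joint passes its speed limit or range.

## Working session

There is one attempt and no reset: what is moved stays moved. The work goes in short steps, Python scripts to look and compute and a shell command to move; the robot and the scene stay as the last step left them, time stands still between calls to the robot, and variables do not carry over. Pictures are saved under pics/ and viewed, at most 10 in all, crops included, and the job is handed in when it is done.

```bash
mkdir -p pics; python3 - <<'E'
from bench import bot
import cv2,json,numpy as np
s=bot.state();print({k:np.round(v,3).tolist() for k,v in s.items()})
for n in("top","scene"):
    cv2.imwrite(f"pics/{n}0.png",bot.camera(n));p=bot.camera_params(n);print(n,{k:np.round(v,4).tolist() for k,v in p.items()})
print(np.round(bot.camera_params("wrist")["mount"],4).tolist())
E
```

```text
{'t': 0.0, 'qpos': [1.182, 0.629, 0.038, 1.518, -0.027, 0.996, -0.02], 'dq': [-0.0, -0.001, -0.0, -0.001, 0.001, 0.0, -0.001], 'tau': [0.001, -54.974, 1.143, -18.664, -0.052, 0.024, 0.0], 'eef_pos': [0.206, -0.616, 0.223], 'eef_rot': [-3.14, -0.0, 0.323], 'ft_force': [-0.045, 0.01, 0.108], 'ft_torque': [-0.043, -0.028, 0.026], 'grasp_force': 0.0, 'finger_gap': 1.004}
top {'fx': 455.5044, 'fy': 455.5044, 'cx': 314.9669, 'cy': 239.8531, 'pose': [[-0.0149, -0.9859, 0.1668, 0.4484], [-0.9999, 0.0161, 0.0058, 0.126], [-0.0084, -0.1667, -0.986, 0.812], [0.0, 0.0, 0.0, 1.0]]}
scene {'fx': 600.7096, 'fy': 600.7096, 'cx': 337.2626, 'cy': 237.3923, 'pose': [[0.832, 0.3831, -0.4011, 1.0431], [0.5545, -0.5549, 0.6202, -0.5637], [0.015, -0.7384, -0.6741, 0.832], [0.0, 0.0, 0.0, 1.0]]}
[[-0.0012, -0.9572, -0.2894, 0.0844], [1.0, -0.0013, 0.0001, -0.0001], [-0.0004, -0.2894, 0.9572, -0.1607], [0.0, 0.0, 0.0, 1.0]]
```

View pics/top0.png

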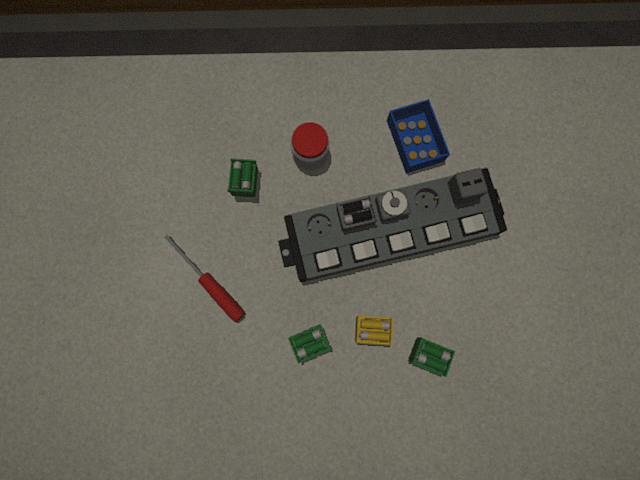

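View pics/scene0.png

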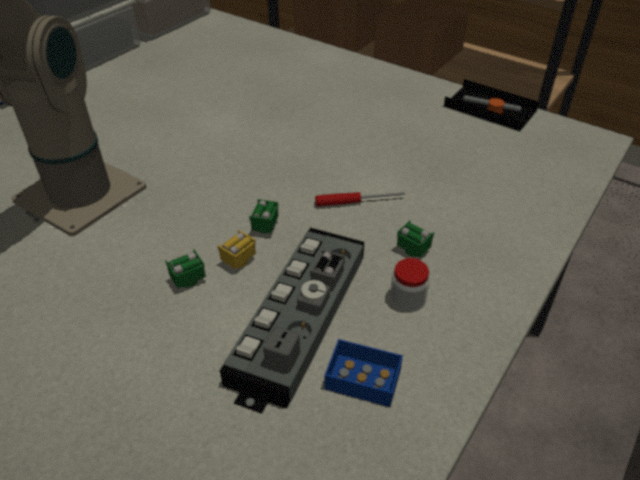

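The top view shows the unit with its switches at about (328,259), (364,250), (401,241), (438,232) and (474,224). The grey charger with its two cells is at (356,213), the 2nd socket, so switch 2 must stay on. The timer is at (394,203) and the adapter at (468,184). The scene view agrees. Next I'll measure the switches in both views.

```bash
cat > m.py <<'E'
import cv2,numpy as np
from bench import bot
def ray(n,uv):
    p=bot.camera_params(n);T=p["pose"];d=T[:3,:3]@[(uv[0]-p["cx"])/p["fx"],(uv[1]-p["cy"])/p["fy"],1];return T[:3,3],d/np.linalg.norm(d)
def plane(n,uv,z):
    o,d=ray(n,uv);return o+d*(z-o[2])/d[2]
def tri(a,b):
    (o1,d1),(o2,d2)=ray("top",a),ray("scene",b)
    s=np.linalg.lstsq(np.c_[d1,-d2],o2-o1,rcond=None)[0];p,q=o1+s[0]*d1,o2+s[1]*d2
    return (p+q)/2,np.linalg.norm(p-q)
def blobs(img,guess):
    h=cv2.cvtColor(img,cv2.COLOR_BGR2HSV);m=((h[...,1]<60)&(h[...,2]>135)).astype(np.uint8)
    n,_,st,c=cv2.connectedComponentsWithStats(m)
    ok=[i for i in range(1,n) if 80<st[i,4]<1500];o=[]
    for g in guess:
        i=min(ok,key=lambda i:np.hypot(*(c[i]-g)));o.append(c[i]);print(g,c[i].round(1),st[i])
    return o
E
python3 - <<'E'
from m import *
a=blobs(cv2.imread("pics/top0.png"),[(328,259),(364,250),(401,241),(438,232),(474,224)])
b=blobs(cv2.imread("pics/scene0.png"),[(311,245),(297,269),(282,291),(265,317),(249,346)])
P=np.array([plane("top",u,.0525) for u in a]);Q=np.array([plane("scene",u,.0525) for u in b])
for i in range(5):print(P[i].round(4),Q[i].round(4),*[np.round(v,4) for v in tri(a[i],b[i])])
for R in(P,Q,(P+Q)/2):
    k=np.array([128,64,0,-64,-128])/1000;c=R.mean(0);v=k@R/(k@k);print("mid",c.round(4),"scale",np.hypot(*v[:2]).round(3),"yaw",np.arctan2(-v[0],v[1]).round(4))
ch=plane("top",(356,213),.088);print("charger",ch.round(3),[np.hypot(*(ch-p)[:2]).round(3) for p in P])
E
```

```text
(328, 259) [322.6 259.8] [317 253  13  15 136]
(364, 250) [359.3 251. ] [353 244  14  15 135]
(401, 241) [396.  242.1] [390 235  15  15 139]
(438, 232) [432.3 233.4] [426 226  14  15 124]
(474, 224) [468.  224.8] [462 218  13  14  99]
(311, 245) [312.6 289.2] [302 281  23  16 163]
(297, 269) [312.6 289.2] [302 281  23  16 163]
(282, 291) [267.3 314.3] [261 310  14  10  86]
(265, 317) [267.3 314.3] [261 310  14  10  86]
(249, 346) [250.  342.5] [243 338  15  10 100]
[0.5427 0.1181 0.0525] [0.6185 0.0162 0.0525] [ 0.5541  0.1133 -0.0726] 0.0108
[0.5566 0.0561 0.0525] [0.6185 0.0162 0.0525] [ 0.5746  0.0572 -0.0127] 0.0224
[ 0.5708 -0.0063  0.0525] [ 0.5889 -0.0735  0.0525] [ 0.568  -0.0271 -0.0038] 0.0324
[ 0.5848 -0.0682  0.0525] [ 0.5889 -0.0735  0.0525] [ 0.5857 -0.0698  0.0468] 0.0003
[ 0.5986 -0.1294  0.0525] [ 0.6027 -0.1355  0.0525] [ 0.5995 -0.1318  0.0463] 0.0008
mid [ 0.5707 -0.0059  0.0525] scale 0.992 yaw 0.2223
mid [ 0.6035 -0.05    0.0525] scale 0.622 yaw -0.1542
mid [ 0.5871 -0.028   0.0525] scale 0.794 yaw 0.0778
charger [0.614 0.063 0.088] [np.float64(0.09), np.float64(0.058), np.float64(0.082), np.float64(0.134), np.float64(0.193)]
```

```bash
sed -i 's/>135)/>V)/; s/def blobs(img,guess)/def blobs(img,guess,V=100)/' m.py
python3 - <<'E'
from m import *
k=np.array([128,64,0,-64,-128])/1000
for n,g in(("top",[(328,259),(364,250),(401,241),(438,232),(474,224)]),("scene",[(311,245),(297,269),(282,291),(265,317),(249,346)])):
  for V in(95,110):
    a=blobs(cv2.imread(f"pics/{n}0.png"),g,V)
    R=np.array([plane(n,u,.0525) for u in a]);v=k@R/(k@k)
    print(n,V,R.round(4).tolist(),"mid",R.mean(0).round(4),"scale",np.hypot(*v[:2]).round(3),"yaw",np.arctan2(-v[0],v[1]).round(4))
E
```

```text
(328, 259) [327.  258.6] [316 249  23  20 318]
(364, 250) [363.9 249.6] [353 240  24  20 321]
(401, 241) [400.7 240.7] [389 231  24  20 325]
(438, 232) [437.3 231.9] [426 223  24  19 326]
(474, 224) [473.7 223.1] [462 214  25  19 329]
top 95 [[0.5447, 0.1107, 0.0525], [0.559, 0.0482, 0.0525], [0.5731, -0.0143, 0.0525], [0.5872, -0.0768, 0.0525], [0.6014, -0.1393, 0.0525]] mid [ 0.5731 -0.0143  0.0525] scale 1.001 yaw 0.2226
(328, 259) [327.1 258.4] [316 249  23  19 299]
(364, 250) [364.  249.5] [353 240  23  19 299]
(401, 241) [400.7 240.6] [390 232  23  18 301]
(438, 232) [437.2 231.8] [426 223  24  19 307]
(474, 224) [473.5 223. ] [462 214  24  19 312]
top 110 [[0.5449, 0.1106, 0.0525], [0.5591, 0.0481, 0.0525], [0.5733, -0.0142, 0.0525], [0.5874, -0.0766, 0.0525], [0.6014, -0.139, 0.0525]] mid [ 0.5732 -0.0142  0.0525] scale 0.999 yaw 0.2227
(311, 245) [309.7 244.1] [301 239  18  11 141]
(297, 269) [296.3 266.2] [287 260  19  13 162]
(282, 291) [281.5 290.3] [271 284  21  14 188]
(265, 317) [265.4 316.4] [255 309  22  16 215]
(249, 346) [247.9 345. ] [236 337  24  17 253]
scene 95 [[0.5467, 0.1079, 0.0525], [0.561, 0.0458, 0.0525], [0.5751, -0.0166, 0.0525], [0.5891, -0.0788, 0.0525], [0.6033, -0.1413, 0.0525]] mid [ 0.575  -0.0166  0.0525] scale 0.998 yaw 0.223
(311, 245) [310. 244.] [301 239  18  11 126]
(297, 269) [296.3 266.2] [287 261  19  12 138]
(282, 291) [281.5 290.2] [272 284  19  13 161]
(265, 317) [265.4 316.3] [255 309  21  15 191]
(249, 346) [248.  344.8] [237 337  22  17 222]
scene 110 [[0.5469, 0.1085, 0.0525], [0.561, 0.0459, 0.0525], [0.575, -0.0164, 0.0525], [0.5889, -0.0787, 0.0525], [0.6031, -0.1408, 0.0525]] mid [ 0.575  -0.0163  0.0525] scale 0.998 yaw 0.2214
```

Both views agree: the middle switch is at (0.574, -0.015), the yaw is 0.2226, and the spacing scale is 1.00. I'll close the fingers and travel high to a point above the left end of switch 1.

```bash
python3 -m creep '{"delta_pos":[[0.577,-0.623,0],[0.577,-0.623,0],[0.577,-0.623,0],[0.577,-0.623,0],[0.577,-0.623,0],[0.577,-0.623,0],[0.577,-0.623,0],[0.577,-0.623,0],[0.577,-0.623,0],[0.577,-0.623,0],[0.577,-0.623,0],[0.577,-0.623,0],[0.577,-0.623,0],[0.577,-0.623,0],[0.577,-0.623,0],[0.577,-0.623,0]],"spin":[0,0,0,0,0,0,0,0,0,0,0,0,0,0,0,0]}' 0
python3 -m creep '{"delta_pos":[[0,0,0],[0,0,0],[0,0,0],[0,0,0],[0,0,0],[0,0,0],[0,0,0],[0,0,0],[0,0,0],[0,0,0],[0,0,0],[0,0,0],[0,0,0],[0,0,0],[0,0,0],[0,0,0]],"spin":[-1,-1,-1,-1,-1,-1,-1,-1,-1,-1,-1,-1,-1,-1,-0.04,0]}'
cat >> m.py <<'E'
def where():
    s=bot.state();p=np.array(s["eef_pos"]);y=.2226;d=p[:2]-[.574,-.0153]
    print("t",round(s["t"],2),"unit-y mm",(d@[-np.sin(y),np.cos(y)]*1e3).round(1),"row-x mm",(d@[np.cos(y),np.sin(y)]*1e3).round(1),"tip z",((p[2]-.019)*1e3).round(1),"rot",np.round(s["eef_rot"],3),"F",np.round(s["ft_force"],1))
E
python3 -c "from m import *;where()"
```

```text
t: 2.1
eef_pos: [0.5421, 0.1279, 0.224]
eef_rot: [3.141, 0.001, 0.323]
ft_force: [0.9, -0.8, -0.1]
finger_gap: 0.003
grasp_force: 0.0
t: 4.1
eef_pos: [0.5417, 0.1263, 0.2241]
eef_rot: [-3.141, 0.0, 1.791]
ft_force: [-0.1, 1.1, -0.0]
finger_gap: 0.005
grasp_force: 0.0
t 4.1 unit-y mm 145.3 row-x mm -0.2 tip z 205.1 rot [-3.141  0.     1.791] F [-0.1  1.1 -0. ]
```

```bash
python3 -m creep '{"delta_pos":[[0,0,0.5],[0,0,0.5],[0,0,0.5],[0,0,0.5],[0,0,0.2],[0,0,0.2],[0,0,0],[0,0,0]],"spin":[0,0,0,0,0,0,0,0]}'
python3 - <<'E'
from m import *
where();a=bot.camera("top")[160:320,220:540];b=bot.camera("scene")[180:420,200:440]
cv2.imwrite("pics/c1.png",np.hstack([cv2.resize(a,(480,240)),cv2.resize(b,(240,240))]))
E
```

```text
t: 5.1
eef_pos: [0.5424, 0.1266, 0.081]
eef_rot: [3.14, -0.0, 1.793]
ft_force: [-0.6, 0.5, 0.6]
finger_gap: 0.007
grasp_force: 0.0
t 5.1 unit-y mm 145.4 row-x mm 0.5 tip z 62.0 rot [ 3.14  -0.     1.793] F [-0.6  0.5  0.6]
```

View pics/c1.png

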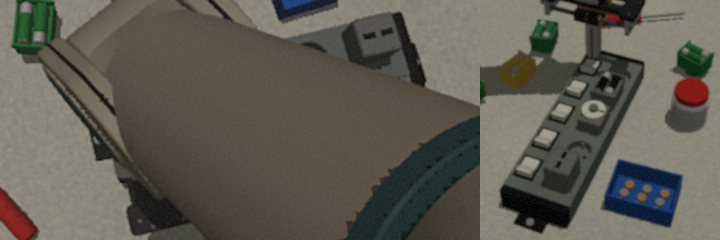

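The top view is blocked by the arm. The scene crop shows the fingertips just over switch 1's left end, and nothing has been disturbed. Now I'll lower and slide across switch 1.

```bash
python3 -m creep '{"delta_pos":[[0,0,0.08],[0,0,0.08],[0,0,0],[0,0,0]],"spin":[0,0,0,0]}'; python3 -c "from m import *;where()"
python3 -m creep '{"delta_pos":[[-0.07,0,0],[-0.07,0,0],[-0.07,0,0],[-0.07,0,0],[-0.07,0,0],[0,0,0]],"spin":[0,0,0,0,0,0]}'; python3 -c "from m import *;where()"
python3 -m creep '{"delta_pos":[[-0.07,0,0],[-0.07,0,0],[0,0,0]],"spin":[0,0,0]}'; python3 -c "from m import *;where()"
```

```text
t: 5.7
eef_pos: [0.5418, 0.1265, 0.0706]
eef_rot: [-3.141, -0.0, 1.793]
ft_force: [0.7, -0.3, -0.3]
finger_gap: 0.006
grasp_force: 0.0
t 5.7 unit-y mm 145.4 row-x mm -0.1 tip z 51.6 rot [-3.141 -0.     1.793] F [ 0.7 -0.3 -0.3]
t: 6.45
eef_pos: [0.5469, 0.1047, 0.0708]
eef_rot: [3.141, 0.001, 1.792]
ft_force: [-0.2, 0.2, 1.2]
finger_gap: 0.003
grasp_force: 0.8
t 6.45 unit-y mm 123.1 row-x mm 0.0 tip z 51.8 rot [3.141e+00 1.000e-03 1.792e+00] F [-0.2  0.2  1.2]
t: 6.82
eef_pos: [0.5483, 0.0969, 0.0705]
eef_rot: [-3.141, 0.001, 1.792]
ft_force: [-0.4, -0.5, -0.1]
finger_gap: 0.008
grasp_force: 0.0
t 6.83 unit-y mm 115.1 row-x mm -0.3 tip z 51.5 rot [-3.141e+00  1.000e-03  1.792e+00] F [-0.4 -0.5 -0.1]
```

```bash
python3 -m creep '{"delta_pos":[[0,0,-0.2],[0,0,-0.3],[0,0,0],[-0.4,0,0],[-0.4,0,0],[-0.4,0,0],[-0.43,0,0],[0,0,0],[0,0,0]],"spin":[0,0,0,0,0,0,0,0,0]}'
python3 - <<'E'
from m import *
where();b=bot.camera("scene")[210:370,210:370]
cv2.imwrite("pics/c2.png",cv2.resize(b,(560,560),interpolation=cv2.INTER_CUBIC))
E
```

```text
t: 7.95
eef_pos: [0.5695, 0.0038, 0.1006]
eef_rot: [-3.141, -0.001, 1.794]
ft_force: [0.5, 0.2, 0.3]
finger_gap: 0.005
grasp_force: 0.0
t 7.95 unit-y mm 19.6 row-x mm -0.2 tip z 81.6 rot [-3.141e+00 -1.000e-03  1.794e+00] F [0.5 0.2 0.3]
```

View pics/c2.png

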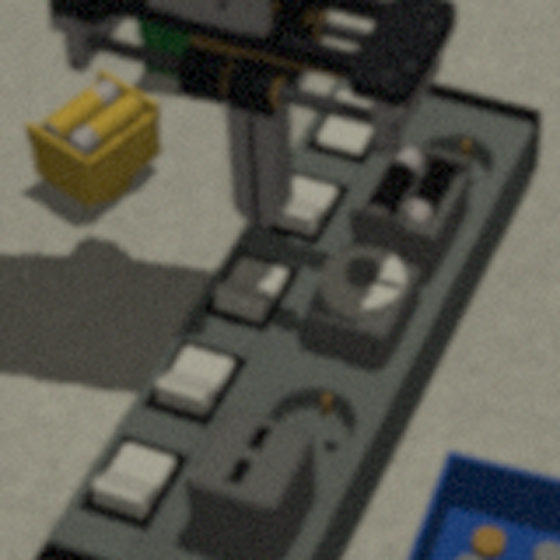

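Switch 1 is now flat at its right half (345,135) and switch 2 still has its raised right end (305,200). The fingertip is before switch 3, so I'll lower and sweep switch 3.

```bash
python3 -m creep '{"delta_pos":[[0,0,0.25],[0,0,0.17],[0,0,0.07],[0,0,0],[0,0,0]],"spin":[0,0,0,0,0]}'; python3 -c "from m import *;where()"
python3 -m creep '{"delta_pos":[[-0.07,0,0],[-0.07,0,0],[-0.07,0,0],[-0.07,0,0],[-0.07,0,0],[-0.07,0,0],[-0.07,0,0],[-0.07,0,0],[0,0,0]],"spin":[0,0,0,0,0,0,0,0,0]}'; python3 -c "from m import *;where()"
```

```text
t: 8.62
eef_pos: [0.5701, 0.0025, 0.0715]
eef_rot: [3.141, 0.0, 1.793]
ft_force: [0.3, 0.1, -1.0]
finger_gap: 0.006
grasp_force: 0.0
t 8.62 unit-y mm 18.2 row-x mm 0.1 tip z 52.5 rot [3.141 0.    1.793] F [ 0.3  0.1 -1. ]
t: 9.75
eef_pos: [0.5773, -0.0312, 0.0712]
eef_rot: [-3.141, 0.0, 1.792]
ft_force: [0.7, -0.3, 0.6]
finger_gap: 0.005
grasp_force: 0.0
t 9.75 unit-y mm -16.2 row-x mm -0.3 tip z 52.2 rot [-3.141  0.     1.792] F [ 0.7 -0.3  0.6]
```

```bash
python3 -m creep '{"delta_pos":[[-0.1,0,0.008],[-0.1,0,0],[-0.1,0,0],[-0.1,0,0],[-0.07,0,0],[-0.07,0,0],[-0.07,0,0],[-0.07,0,0],[-0.07,0,0],[-0.07,0,0],[-0.07,0,0],[-0.07,0,0],[-0.07,0,0],[-0.03,0,0],[0,0,0]],"spin":[0,0,0,0,0,0,0,0,0,0,0,0,0,0,0]}'; python3 -c "from m import *;where()"
python3 - <<'E'
from m import *
b=bot.camera("scene")[210:370,210:370]
cv2.imwrite("pics/c3.png",cv2.resize(b,(560,560),interpolation=cv2.INTER_CUBIC))
E
```

```text
t: 11.62
eef_pos: [0.5913, -0.0928, 0.0708]
eef_rot: [-3.141, 0.0, 1.793]
ft_force: [-0.1, -0.2, 0.6]
finger_gap: 0.003
grasp_force: 0.0
t 11.62 unit-y mm -79.4 row-x mm -0.3 tip z 51.8 rot [-3.141  0.     1.793] F [-0.1 -0.2  0.6]
```

View pics/c3.png

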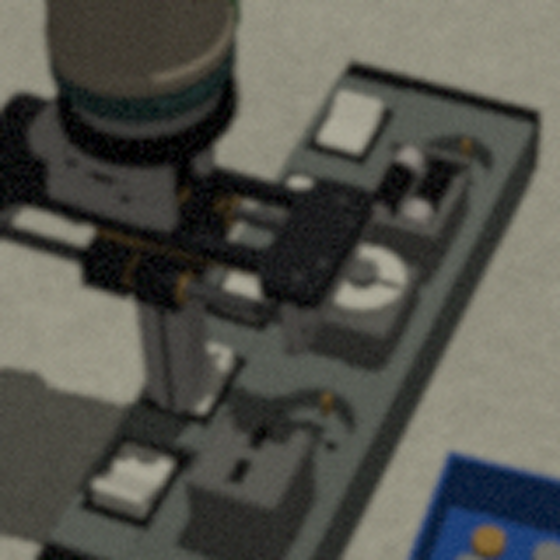

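Switch 1 (350,120) is off, the finger is past switch 4's middle at (195,390), and switch 5 (135,480) is still on. I'll sweep switch 5, then rise while watching the result.

```bash
python3 -m creep '{"delta_pos":[[-0.1,0,0],[-0.1,0,0],[-0.1,0,0],[-0.1,0,0],[-0.07,0,0],[-0.07,0,0],[-0.07,0,0],[-0.07,0,0],[-0.07,0,0],[-0.07,0,0],[-0.07,0,0],[-0.07,0,0],[-0.07,0,0],[-0.05,0,0],[0,0,0]],"spin":[0,0,0,0,0,0,0,0,0,0,0,0,0,0,0]}'; python3 -c "from m import *;where()"
python3 -m creep '{"delta_pos":[[0,0,-0.3],[0,0,-0.2],[-0.5,0,0],[-0.7,0,0],[-0.8,0,0],[-0.5,0,0],[0,0,0],[0,0,0]],"spin":[0,0,0,0,0,0,0,0]}'
python3 - <<'E'
from m import *
where();b=bot.camera("scene")[210:370,210:370]
cv2.imwrite("pics/c4.png",cv2.resize(b,(560,560),interpolation=cv2.INTER_CUBIC))
E
```

```text
t: 13.55
eef_pos: [0.6056, -0.1562, 0.0707]
eef_rot: [-3.142, 0.0, 1.792]
ft_force: [0.3, -0.5, -0.4]
finger_gap: 0.001
grasp_force: 0.0
t 13.55 unit-y mm -144.4 row-x mm -0.3 tip z 51.7 rot [-3.142  0.     1.792] F [ 0.3 -0.5 -0.4]
t: 14.55
eef_pos: [0.6389, -0.3001, 0.1015]
eef_rot: [3.141, -0.001, 1.794]
ft_force: [0.8, 0.1, 1.0]
finger_gap: 0.005
grasp_force: 0.0
t 14.55 unit-y mm -292.1 row-x mm 0.4 tip z 82.5 rot [ 3.141e+00 -1.000e-03  1.794e+00] F [0.8 0.1 1. ]
```

View pics/c4.png

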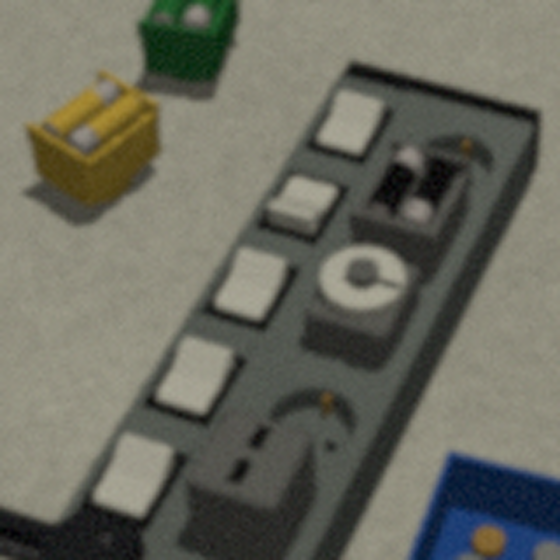

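Switches 1, 3, 4 and 5 (350,120; 252,285; 195,375; 135,475) are all off. Switch 2 (302,205) is still on, the devices are in place, and the arm is clear of everything.

```bash
python3 -c "from bench import bot;print(bot.sign_off())"
```

```text
the job is handed in; nothing more can be done
None
```

The job is handed in: in the last picture switches 1, 3, 4 and 5 are off, the charger's switch 2 is still on, and the devices are still seated; the hand-in call returned no verdict.

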